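# Key the faceplate of an engraving fixture

## Robot

A 6-joint arm with a two-finger parallel gripper is mounted at the origin on the work surface. World frame = base frame: x ahead of the robot, y to its left, z up, the work surface at z = 0. Lengths are in mm, angles in rad, forces in N, time in s.
With the tool pointing down it reaches from about 350 to 975 mm from the base axis. Payload 7.1 kg.
Tool frame: the origin (TCP) lies midway between the tips of the shut fingers; the grasp point (between the pads) lies pinch_z behind it (pinch_z is the distance from the TCP to the grasp point, in mm); z points along the fingers, y is the line along which they close (so a half turn about z gives the same grasp; the last joint's range is limited). The gripper opens to 88 mm and grips with 3 to 60 N. Pads are 20 mm wide; open, the fingers measure 115 mm over their backs; the gripper's body (75 mm by 178 mm) begins 61 mm behind the grasp point.
Start: joints at [-1.348, 0.423, 1.63, -0, 1.089, -0.019], TCP at [149.676, -606.796, 222.675] pointing down, gripper open.
Joint ranges: [-3, 3], [-0.9, 2.11], [0.09, 2.58], [-1.31, 4.45], [0.11, 2.69], [-2.54, 2.54]. Speed limits (rad/s): [2.39, 2.39, 3.01, 3.14, 3.14, 3.14].

## Interface

Orientations are given as a rotation vector (axis times angle).
In Python, from workcell import get_obs, get_image, close_job, pinch_z gives the robot as it stands.
- The arm moves only by the tool jog_arm, never from a script. Its argument "commands" is a list of rows, each a list of 3 entries, a list of its own where there are three numbers: the gripper command: -1 is shut, 1 is fully open, values between are in proportion, then the shift along the tool's x, y, z as a fraction of full scale, then the turn, a rotation vector about the tool's x, y, z as a fraction of full scale. In form: [[gripper, [tx, ty, tz], [rx, ry, rz]], ...]. A call has 1 to 10 rows; each row shifts and turns the commanded pose from where the row before left it, along the tool's axes as they then stand; what a row does not reach is not made up. Full scale, the value 1, is 0.1 m for a shift and 45 degrees for a turn. A row lasts 1/10 s, in which the tool goes at most 50 mm and 8.59 degrees, less where a joint would pass 70% of its speed; a pose out of reach is approached as far as the arm can. A call with a number of a shift or a turn outside -1 to 1 is refused whole. A call with a gripper value outside its range is refused whole. The fingers move at their own pace and stop on an object; the grip force is fixed at half the most. Time passes only in rows, so rows that do not move let the fingers close. It gives the time, the measured TCP pose, the force, the opening and the grip force at its end, in the units of the state.
- get_obs(): the state, without advancing time (a new reading comes with each control period).
- get_image(name): name is "scene" or "top"; returns a dict with "image" (480x640x3 uint8, blue, green, red), "z_map" (480x640 float32, mm along the optical axis (not along the pixel's ray), 0 where there is no reading), "intrinsics" (3x3 intrinsics, pixels), "eye" and "orientation" of the camera in the world. Camera axes: x right, y down, z forward; pixel columns grow to the right and rows downward; lengths in mm; the calibration is good to about 2 mm. A picture is of the moment at which its call begins.
- close_job(): hands the job in; it is judged then, once.
The state is a dict: "t": time; "qpos": joint angles; "qvel": joint speeds; "joint_torque": joint torques, N m; "ee_pos": TCP position; "orientation": TCP orientation; "ft_force": force on the tool from outside, world axes, zero at the start; "moment": the same for the moment, N m; "width": finger opening in mm; "grasp_force": force on a finger pad.
Only numpy, scipy, OpenCV 4.12 (cv2) and the standard library are available. Lean on these libraries where they do the work, as an engineer would, in place of code of your own. Each camera call takes 0.05 s, during which the arm holds its last target. There are 200 camera calls.

## Task

With a fingertip, push the black stud round to turn the aluminium faceplate of the blue engraving fixture until the notch in its rim meets the red locating pin, then press the plate down until it is fully home on the pin. Only touch and push it: do not pinch the stud or draw the plate up off its shaft, leave everything else on the bench where it is, and finish with the hand clear.

Things in the scene. Friction and masses are not known exactly. Their poses are not given: they have to be found in the camera images.
- fixture: The fixture, fixed to the bench: a dark round foot (164 mm across, 10 mm high) with a blue round block (136 mm across) up to 30 mm above the bench. Origin: on the bench under the shaft axis. z up; its +x axis points along the red pin.
- pin (a point): Top of the red locating pin, 56 mm out from the shaft axis, 38 mm above the bench. The pin is a level round dowel, 8 mm thick, that lies radially along the fixture's +x from 44 to 88 mm from the axis, so its outer 28 mm show beyond the rim of the plate.
- notch (a point): Centre of the notch in the plate's rim, 56 mm from the axis, at the plate's underside (38.5 mm above the bench while raised). The notch goes through the plate, is 14 mm wide and runs inwards from the rim to 42 mm from the axis; a red line on the plate points to it. It turns and sinks with the plate.
- plate_centre (a point): Centre of the top of the orange press pad (36 mm across, 4 mm high) in the middle of the plate; 54.5 mm above the bench while raised, 47.5 mm when home. The plate is an aluminium disc 120 mm across and 12 mm thick, its top face 50.5 mm above the bench while raised.
- stud: Black upright finger stud on the plate (origin: centre of its foot, on the plate's top face, 50.5 mm above the bench while raised): 22 mm thick, standing 25 mm above the plate's top face (top 75.5 mm above the bench while raised), 43 mm from the axis, exactly opposite the notch. Push its side with a fingertip to turn the plate: about 1.2 N is enough, and the plate stays where it is left, without coasting.
- plate (a joint): Angle of the plate in rad, growing counter-clockwise seen from above: the angle from the pin round to the notch, so the notch meets the pin at 0 (or 6.283). Starts anywhere from 0.7 to 5.58; turns freely both ways without stops.
- sleeve (a joint): How far the plate is pressed down, in m: 0 raised (as at the start), 0.007 fully home; negative when it is drawn up off its shaft. The fit is snug: it takes about 5 to 8 N straight down, anywhere on the plate, and the plate stays at whatever depth it is left. Unless the notch is over the pin (3 mm play either way) the pin stops it at 0.0005.
- case_up: Polished steel flip-top case standing on end, 38 x 13 x 57 mm high, loose. Origin: centre of its underside.
- case_flat: Polished steel flip-top case lying flat, 57 x 38 x 13 mm high, loose. Origin: centre of its underside.
- pen: Red pen lying on the mat, 127 mm long along its x, 9 mm thick, loose. Origin: under its middle.
- punch: Small steel centre punch standing upright, 20 mm thick, 63 mm high, loose. Origin: centre of its underside.
- mallet: Soft-faced mallet lying flat: wooden handle along x (250 mm), head with yellow faces at its +x end (95 mm across, 33 mm high), loose. Origin: on the bench under the handle.
- pliers: Pliers with red handles lying flat, 190 mm long along x, 56 mm wide, 12 mm high, loose. Origin: on the bench near the joint.
- screw_tin: Small round brass dish, 64 mm across, 28 mm high, loose. Origin: centre of its underside.
Things that resemble listed ones, but are neither listed nor needed, are in the scene too. There is more than one size of the fixture; the one meant has the size given above.

How it is judged:
By the outcome, as a careful person would: the job done as asked, in the order asked, and still so for the second after the job is handed in, with the robot touching nothing.
It also fails if it takes over 48 s, if anything falls off the work surface, if the arm or the gripper's body presses on something with over 40 N, if the wrist force passes 120 N, or if a joint passes its speed limit or range.

## Working session

There is one attempt and no reset: what is moved stays moved. The work goes in short steps, Python scripts to look and compute and a tool call to move; the robot and the scene stay as the last step left them, time stands still between calls to the robot, and variables do not carry over. Pictures are saved under pics/ and viewed, at most 10 in all, crops included, and the job is handed in when it is done.

Besides the shell and the picture viewer there is one more tool, called by a JSON object that holds its "api" and its "payload". jog_arm: Moves the arm, as the interface text tells. Its arguments: {"type":"object","properties":{"commands":{"type":"array","items":{"type":"array"}}},"required":["commands"]}

```bash
mkdir -p pics; cat > h.py <<'E'
import numpy as np,cv2
from workcell import *
from scipy.spatial.transform import Rotation as R
def cam(n):
    d=get_image(n); o=np.array(d['orientation'],float)
    d['R']=o if o.shape==(3,3) else R.from_rotvec(o).as_matrix()
    return d
def w(d,u,v,z=None):
    K=np.array(d['intrinsics']); r=np.array([(u-K[0,2])/K[0,0],(v-K[1,2])/K[1,1],1])
    r=d['R']@r; e=np.array(d['eye'])
    s=d['z_map'][int(round(v)),int(round(u))] if z is None else (z-e[2])/r[2]
    return e+s*r
E
python3 - <<'E'
from h import *
for n in('scene','top'):
    d=cam(n); cv2.imwrite(f'pics/{n}0.png',d['image']); print(n,d['eye'],d['orientation'],d['intrinsics'])
print(get_obs(),pinch_z)
E
```

```text
scene [1131.79866662 -190.64518055  641.64492117] [-1.94159496 -1.39930821  0.64527442] [[437.42647808   0.         322.51653041]
 [  0.         437.42647808 235.88696669]
 [  0.           0.           1.        ]]
top [374.81288884  14.43803751 992.82792729] [-2.18218467  2.14947089 -0.18510252] [[444.34889186   0.         320.32038699]
 [  0.         444.34889186 236.67648667]
 [  0.           0.           1.        ]]
{'t': 0.1, 'qpos': array([-1.34800257e+00,  4.23769909e-01,  1.63057517e+00, -2.21900342e-05,
        1.08860895e+00, -1.89787908e-02]), 'qvel': array([-0.00170295, -0.00263606, -0.00286939,  0.00026128,  0.00133194,
        0.00087393]), 'joint_torque': array([-1.00376988e-04, -5.45610166e+01, -2.74324286e+01,  6.45634392e-02,
        1.88649015e-02, -2.75331860e-05]), 'ee_pos': array([ 149.56435595, -606.33925407,  221.99109659]), 'orientation': array([-3.11732137e+00, -3.78704115e-01,  2.48149665e-04]), 'ft_force': array([ 0.66480537, -0.1496352 , -0.20547781]), 'moment': array([ 3.05461294e-02,  4.79162483e-02, -2.30290854e-06]), 'grasp_force': 0.0, 'width': 87.67202030823961} 18.700000000000003
```

View pics/top0.png

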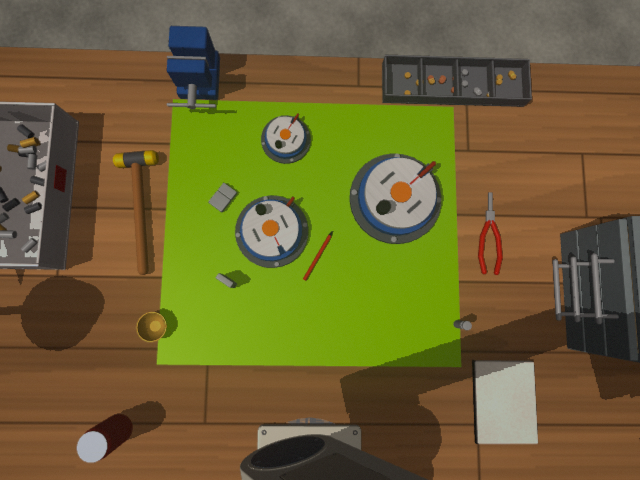

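View pics/scene0.png

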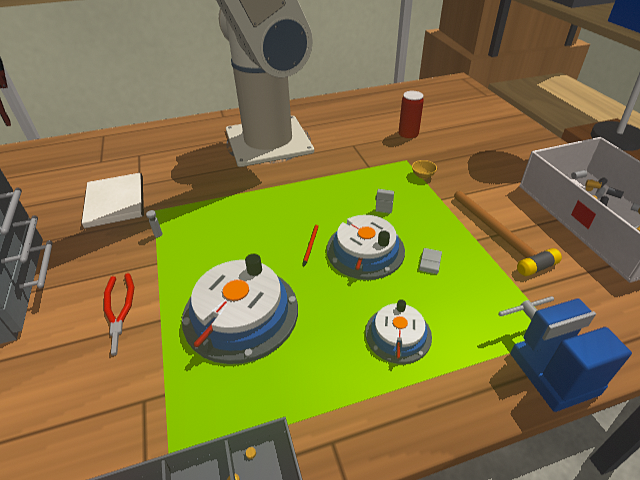

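Three fixtures could be meant: small (285,137), medium (271,230) and large (397,197). At about 0.45 px/mm a 164 mm foot spans about 73 px, and only the medium one matches. I'll check it in a close crop.

```bash
python3 - <<'E'
from h import *
d=cam('top'); c=d['image'][180:280,205:345]
cv2.imwrite('pics/c1.png',cv2.resize(c,None,fx=5.6,fy=5.6,interpolation=cv2.INTER_CUBIC))
print('foot L/R',w(d,235,232,10),w(d,308,232,10))
hsv=cv2.cvtColor(d['image'],cv2.COLOR_BGR2HSV)
m=np.zeros((480,640),bool);m[215:245,255:287]=1
o=m&(hsv[...,0]>8)&(hsv[...,0]<22)&(hsv[...,1]>180)&(hsv[...,2]>150)
v,u=np.nonzero(o);print('pad',u.mean(),v.mean(),len(u),w(d,u.mean(),v.mean()),w(d,u.mean(),v.mean(),54.5))
m[:]=0;m[195:270,230:312]=1
v,u=np.nonzero(m); P=np.array([w(d,a,b) for a,b in zip(u,v)])
for lo,hi in((70,80),(46,53),(53,57)):
    s=(P[:,2]>lo)&(P[:,2]<hi);print(lo,s.sum(),P[s].mean(0),P[s].min(0),P[s].max(0))
E
```

```text
foot L/R [517.73202755 171.96046363  10.        ] [520.62945853   9.81479014  10.        ]
pad 269.7357512953368 227.80310880829015 193 [521.93360573  91.81478995  52.41768591] [521.60784201  91.64345759  54.5       ]
70 86 [559.92049644 110.97559491  74.99539217] [549.67883253 100.9656775   70.46758984] [570.81524342 122.14585754  78.72315302]
46 1960 [520.93821809  90.86287857  50.33317173] [463.5944586   31.47224788  46.1765664 ] [581.46663667 151.18352164  52.9994179 ]
53 320 [522.54451629  90.9871177   54.27990672] [465.52603627  31.44105811  53.00516191] [578.1485046  147.98823634  56.9089775 ]
```

View pics/c1.png

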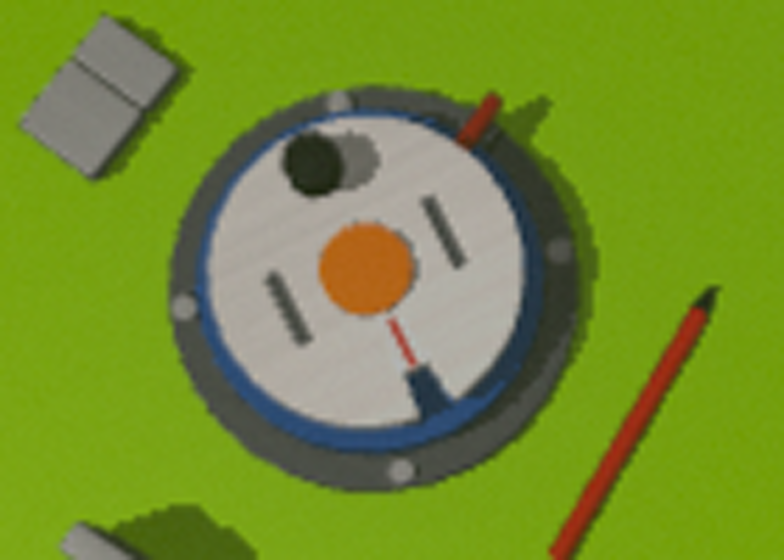

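The medium fixture is confirmed: foot about 162 mm, stud radius 43.1 mm, plate top 50.3 mm. The crop shows the pin at about (288,205)-(293,197), the stud at (261,209) and the notch at (281,252).

```bash
python3 - <<'E'
from h import *
C=np.array([521.5,91.3])
for n in('top','scene'):
    d=cam(n);im=d['image'].astype(int)
    b,g,r=im[...,0],im[...,1],im[...,2]
    m=(r>90)&(g<70)&(b<70)
    v,u=np.nonzero(m);P=np.array([w(d,a,bb) for a,bb in zip(u,v)])
    rr=np.hypot(*(P[:,:2]-C).T)
    for lo,hi,z in((62,90,36),(18,44,50.5)):
        s=(rr>lo)&(rr<hi)&(P[:,2]>z-12)&(P[:,2]<z+8)
        Q=np.array([w(d,a,bb,z)[:2] for a,bb in zip(u[s],v[s])])-C
        if len(Q): print(n,z,len(Q),Q.mean(0),np.degrees(np.arctan2(Q[:,1],Q[:,0])).round(1), np.hypot(*Q.T).round())
    K=np.array(d['intrinsics']);p=d['R'].T@(get_obs()['ee_pos']-np.array(d['eye']));print('tcp px',(K@p/p[2])[:2],p[2])
    if n=='top':
        for a,bb in((600,290),(575,290),(645-10,300),(505,400),(200,60),(285,137),(400,190)): print(a,bb,w(d,a,bb).round())
E
```

```text
top 36 26 [ 63.9257281  -41.25217283] [-31.8 -33.1 -31.4 -32.7 -33.9 -31.  -32.3 -33.6 -34.8 -31.8 -33.2 -34.5
 -31.4 -32.8 -34.1 -30.9 -32.3 -33.8 -35.1 -30.3 -31.8 -33.3 -34.8 -31.3
 -32.9 -34.4] [85. 86. 82. 83. 85. 79. 80. 81. 83. 77. 78. 80. 74. 75. 77. 71. 72. 73.
 75. 68. 69. 70. 72. 66. 67. 69.]
top 50.5 4 [-27.46757539 -14.49775059] [-152.1 -152.2 -152.2 -152.2] [24. 29. 33. 38.]
tcp px [669.34897953 436.78803087] 752.3821721832868
600 290 [ 397. -558.  143.]
575 290 [ 397. -521.  122.]
635 300 [ 378. -573.  214.]
505 400 [ 164. -418.   17.]
200 60 [862. 241. 118.]
285 137 [729.  65.  40.]
400 190 [ 607. -186.   68.]
scene 36 37 [ 64.50613275 -42.9278027 ] [-36.2 -34.6 -33.  -31.3 -35.6 -34.1 -32.5 -30.9 -36.6 -35.1 -33.6 -32.1
 -36.  -34.6 -33.2 -31.7 -35.5 -34.2 -32.8 -31.4 -35.1 -33.7 -32.4 -35.9
 -34.6 -33.3 -32.  -35.4 -34.2 -33.  -31.7 -35.  -33.8 -32.6 -31.4 -33.5
 -32.3] [66. 66. 65. 65. 69. 69. 68. 68. 72. 72. 71. 71. 75. 74. 74. 73. 78. 77.
 77. 76. 80. 80. 79. 83. 83. 82. 82. 86. 85. 85. 84. 89. 88. 88. 87. 91.
 90.]
scene 50.5 2 [-6.62582972 -9.85140134] [-150.  -12.] [33. 16.]
tcp px [-18.24301281 129.39921258] 887.9203383348787
```

{"api": "jog_arm", "payload": {"commands": [[-1,[0,0,-0.3],[0,0,0]],[-1,[0,0,-0.2],[0,0,0]],[-1,[0.14,-0.32,0],[0,0,0]],[-1,[0.14,-0.32,0],[0,0,0]],[-1,[0.14,-0.32,0],[0,0,0]],[-1,[0.14,-0.32,0],[0,0,0]],[-1,[0.14,-0.32,0],[0,0,0]],[-1,[0.14,-0.32,0],[0,0,0]],[-1,[0.14,-0.32,0],[0,0,0]],[-1,[0.14,-0.32,0],[0,0,0]]]}}

```text
t: 1.25
ee_pos: [197.1, -330.0, 272.7]
orientation: [3.119, 0.378, 0.0]
ft_force: [1.0, -0.3, -1.1]
width: 11.7
grasp_force: 0.0
```

{"api": "jog_arm", "payload": {"commands": [[-1,[0.33,-0.22,0],[0,0,0]],[-1,[0.33,-0.22,0],[0,0,0]],[-1,[0.33,-0.22,0],[0,0,0]],[-1,[0.33,-0.22,0],[0,0,0]],[-1,[0.33,-0.22,0],[0,0,0]],[-1,[0.33,-0.22,0],[0,0,0]],[-1,[0.33,-0.22,0],[0,0,0]],[-1,[0.33,-0.22,0],[0,0,0]],[-1,[0.33,-0.22,0],[0,0,0]],[-1,[0.33,-0.22,0],[0,0,-0.15]]]}}

```text
t: 2.25
ee_pos: [465.7, -37.3, 272.8]
orientation: [3.09, 0.565, 0.001]
ft_force: [0.1, -0.4, 0.3]
width: 0.1
grasp_force: 0.0
```

```bash
cat > g.py <<'E'
from h import *
import sys
o=get_obs();M=R.from_rotvec(o['orientation']).as_matrix()
print(o['t'],o['ee_pos'].round(1),'yaw x',np.degrees(np.arctan2(M[1,0],M[0,0])).round(2),'q6',o['qpos'][5].round(2),'w',o['width'].round(1),o['ft_force'].round(1))
if len(sys.argv)>3:print('tool shift /100',(M.T@(np.array(sys.argv[1:4],float)-o['ee_pos'])/100).round(3))
E
python3 g.py 577 78 120
```

```text
Traceback (most recent call last):
  File "g.py", line 4, in <module>
    print(o['t'],o['ee_pos'].round(1),'yaw x',np.degrees(np.arctan2(M[1,0],M[0,0])).round(2),'q6',o['qpos'][5].round(2),'w',o['width'].round(1),o['ft_force'].round(1))
                                                                                                                            ^^^^^^^^^^^^^^^^
AttributeError: 'float' object has no attribute 'round'
```

{"api": "jog_arm", "payload": {"commands": [[-1,[0.36,-0.17,0],[0,0,0]],[-1,[0.36,-0.17,0],[0,0,0]],[-1,[0.36,-0.17,0],[0,0,0]],[-1,[0.36,-0.17,0],[0,0,0]],[-1,[0,0,0.38],[0,0,-0.15]],[-1,[0,0,0.38],[0,0,0]],[-1,[0,0,0.38],[0,0,0]],[-1,[0,0,0.38],[0,0,0]],[-1,[0,0,0],[0,0,0]]]}}

```text
t: 3.15
ee_pos: [571.9, 75.1, 116.0]
orientation: [-3.051, -0.743, 0.015]
ft_force: [-0.4, -0.5, -0.3]
width: 0.4
grasp_force: 0.0
```

```bash
sed -i "s/o\['width'\].round(1)/o['width']/" g.py
python3 g.py 577 78 61; python3 - <<'E'
from h import *
d=cam('top');cv2.imwrite('pics/c2.png',cv2.resize(d['image'][150:290,190:370],None,fx=4,fy=4,interpolation=cv2.INTER_CUBIC))
E
```

```text
3.15 [571.9  75.1 116. ] yaw x 27.36 q6 1.2 w 0.4330444123464661 [-0.4 -0.5 -0.3]
tool shift /100 [0.064 0.    0.549]
```

View pics/c2.png

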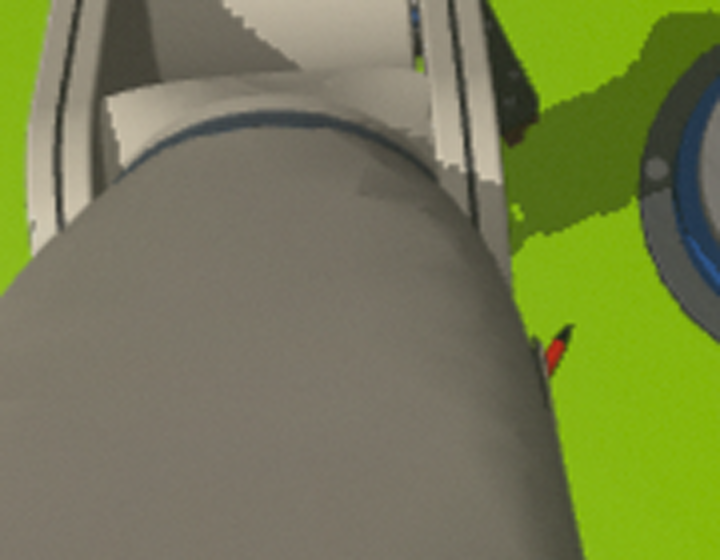

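{"api": "jog_arm", "payload": {"commands": [[-1,[0.06,0,0.2],[0,0,0]],[-1,[0,0,0.2],[0,0,0]],[-1,[0,0,0.14],[0,0,0]],[-1,[0,-0.05,0],[0,0,0]],[-1,[0,0,0],[0,0,0]]]}}

```text
t: 3.7
ee_pos: [579.0, 83.2, 67.8]
orientation: [-3.052, -0.743, -0.001]
ft_force: [-0.7, -0.6, 0.4]
width: 0.3
grasp_force: 0.0
```

```bash
python3 g.py 577 78 61; python3 - <<'E'
from h import *
d=cam('scene');cv2.imwrite('pics/c3.png',cv2.resize(d['image'][180:300,290:450],None,fx=5,fy=5,interpolation=cv2.INTER_CUBIC))
E
```

```text
3.7 [579.   83.2  67.8] yaw x 27.36 q6 1.22 w 0.2681143706880647 [-0.7 -0.6  0.4]
tool shift /100 [-0.042  0.037  0.068]
```

View pics/c3.png

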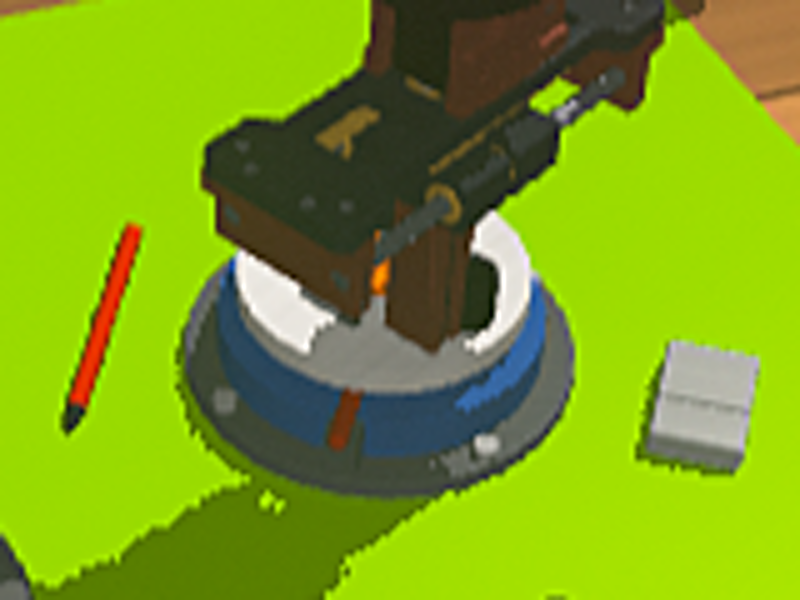

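{"api": "jog_arm", "payload": {"commands": [[-1,[-0.02,0,0.02],[0,0,0]],[-1,[-0.02,-0.03,0],[0,0,0]],[-1,[0,-0.03,0],[0,0,0]],[-1,[0,-0.03,0],[0,0,0]],[-1,[0,0,0],[0,0,0]]]}}

```text
t: 4.25
ee_pos: [570.9, 89.2, 64.8]
orientation: [-3.052, -0.743, -0.0]
ft_force: [0.9, 0.8, -0.6]
width: 0.5
grasp_force: 0.0
```

```bash
cat >> g.py <<'E'
p=M.T@(o['ee_pos']-np.array([521.5,91.3,o['ee_pos'][2]]));print('tool coords r,-tang',p[:2].round(1))
E
cat > s.py <<'E'
from h import *
d=cam('scene');C=np.array([521.5,91.3])
v,u=np.mgrid[200:270,320:420];v=v.ravel();u=u.ravel()
P=np.array([w(d,a,b) for a,b in zip(u,v)]);r=np.hypot(*(P[:,:2]-C).T);I=d['image'][v,u].astype(int)
s=(P[:,2]>54)&(P[:,2]<74)&(r<60)&(r>26)&(I.max(1)<75)&(I[:,2]-I[:,1]<4)
Q=P[s];print('dark',len(Q))
if len(Q):
    from scipy.optimize import least_squares
    f=least_squares(lambda c:np.hypot(*(Q[:,:2]-c).T)-11,Q[:,:2].mean(0)+[-8,0],loss='soft_l1')
    c=f.x-C;print('stud',f.x.round(1),'r',np.hypot(*c).round(1),'ang',np.degrees(np.arctan2(c[1],c[0])).round(1),'rms',np.sqrt(np.mean(f.fun**2)).round(2))
E
python3 g.py;python3 s.py
```

```text
4.25 [570.9  89.2  64.8] yaw x 27.38 q6 1.23 w 0.5339800136238543 [ 0.9  0.8 -0.6]
tool coords r,-tang [42.9 24.5]
dark 45
stud [559.  109.5] r 41.6 ang 25.9 rms 2.18
```

{"api": "jog_arm", "payload": {"commands": [[-1,[0.023,-0.046,0],[0,0,-0.133]],[-1,[0.023,-0.046,0],[0,0,-0.133]],[-1,[0.023,-0.046,0],[0,0,-0.133]],[-1,[0.023,-0.046,0],[0,0,-0.133]],[-1,[0.023,-0.046,0],[0,0,-0.133]],[-1,[0.023,-0.046,0],[0,0,-0.133]],[-1,[0,0,0],[0,0,0]]]}}

```text
t: 5.0
ee_pos: [562.8, 118.4, 64.7]
orientation: [2.674, 1.649, 0.0]
ft_force: [0.2, -0.1, -0.2]
width: 0.7
grasp_force: 0.0
```

```bash
python3 g.py;python3 s.py
```

```text
5.0 [562.8 118.4  64.7] yaw x 63.34 q6 0.65 w 0.6529846769840472 [ 0.2 -0.1 -0.2]
tool coords r,-tang [42.7 24.7]
dark 0
```

{"api": "jog_arm", "payload": {"commands": [[-1,[0.023,-0.046,0],[0,0,-0.133]],[-1,[0.023,-0.046,0],[0,0,-0.133]],[-1,[0.023,-0.046,0],[0,0,-0.133]],[-1,[0.023,-0.046,0],[0,0,-0.133]],[-1,[0.023,-0.046,0],[0,0,-0.133]],[-1,[0.023,-0.046,0],[0,0,-0.133]],[-1,[0.023,-0.046,0],[0,0,-0.133]],[-1,[0.023,-0.046,0],[0,0,-0.133]],[-1,[0.023,-0.046,0],[0,0,-0.133]],[-1,[0,0,0],[0,0,0]]]}}

```text
t: 6.05
ee_pos: [523.8, 139.9, 64.7]
orientation: [-1.64, -2.679, -0.0]
ft_force: [-0.8, 0.0, -0.8]
width: 0.4
grasp_force: 0.0
```

```bash
python3 g.py; python3 - <<'E'
from h import *
d=cam('scene');cv2.imwrite('pics/c4.png',cv2.resize(d['image'][180:300,290:450],None,fx=5,fy=5,interpolation=cv2.INTER_CUBIC))
E
```

```text
6.05 [523.8 139.9  64.7] yaw x 117.04 q6 -0.23 w 0.36208188098823146 [-0.8  0.  -0.8]
tool coords r,-tang [42.3 24.1]
```

View pics/c4.png

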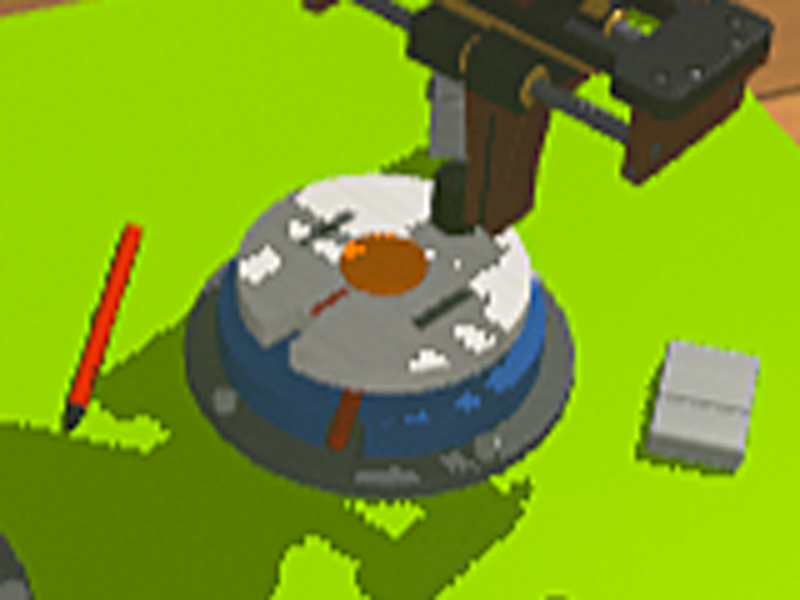

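Stud is at crop (455,200), with the finger on its near side. The red line (345,293)-(313,313) points to the notch at about (280,345), which is some 30° short of the pin at (345,420).

```bash
cat > a.py <<'E'
from h import *
import sys
d=cam('scene');C=np.array([521.5,91.3])
b,g,r=[d['image'][...,i].astype(int) for i in range(3)]
def ang(m,z,lo,hi):
    v,u=np.nonzero(m[:300]);k=(u>320)&(u<410)&(v>210)
    Q=np.array([w(d,a,c,z)[:2] for a,c in zip(u[k],v[k])])-C
    rr=np.hypot(*Q.T);Q=Q[(rr>lo)&(rr<hi)]
    print(z,len(Q),'mean',Q.mean(0).round(1),'ang',np.degrees(np.arctan2(*Q.mean(0)[::-1])).round(2),np.hypot(*Q.T).min().round(),np.hypot(*Q.T).max().round())
zt=float(sys.argv[1]) if len(sys.argv)>1 else 50.5
ang((r>60)&(g<.55*r)&(b<.65*r)&(g>.2*r),zt,20,42)
ang((r>60)&(g<.45*r)&(b<.5*r),36,64,90)
ang((r>100)&(g>.3*r)&(g<.7*r)&(b<.3*r),zt+4,0,20)
E
python3 a.py
```

```text
50.5 8 mean [ 12.5 -29.6] ang -67.11 24.0 40.0
36 6 mean [ 69.4 -45.8] ang -33.41 65.0 89.0
54.5 157 mean [ 2.2 -2. ] ang -42.39 1.0 20.0
```

{"api": "jog_arm", "payload": {"commands": [[-1,[0.023,-0.046,0],[0,0,-0.133]],[-1,[0.023,-0.046,0],[0,0,-0.133]],[-1,[0.023,-0.046,0],[0,0,-0.133]],[-1,[0.023,-0.046,0],[0,0,-0.133]],[-1,[0.023,-0.046,0],[0,0,-0.133]],[-1,[0,0,0],[0,0,0]]]}}

```text
t: 6.75
ee_pos: [499.0, 134.3, 64.7]
orientation: [-0.894, -3.012, 0.0]
ft_force: [0.8, 0.5, 0.3]
width: 0.5
grasp_force: 0.0
```

```bash
python3 g.py; python3 a.py; python3 - <<'E'
from h import *
d=cam('scene');cv2.imwrite('pics/c5.png',cv2.resize(d['image'][205:285,320:420],None,fx=7.5,fy=7.5,interpolation=cv2.INTER_CUBIC))
E
```

```text
6.75 [499.  134.3  64.7] yaw x 146.92 q6 -0.75 w 0.5362613736215167 [0.8 0.5 0.3]
tool coords r,-tang [42.3 23.7]
50.5 7 mean [ 25.6 -20. ] ang -38.05 26.0 38.0
36 33 mean [ 63.7 -42.7] ang -33.85 65.0 89.0
54.5 158 mean [ 2. -2.] ang -43.89 1.0 20.0
```

View pics/c5.png

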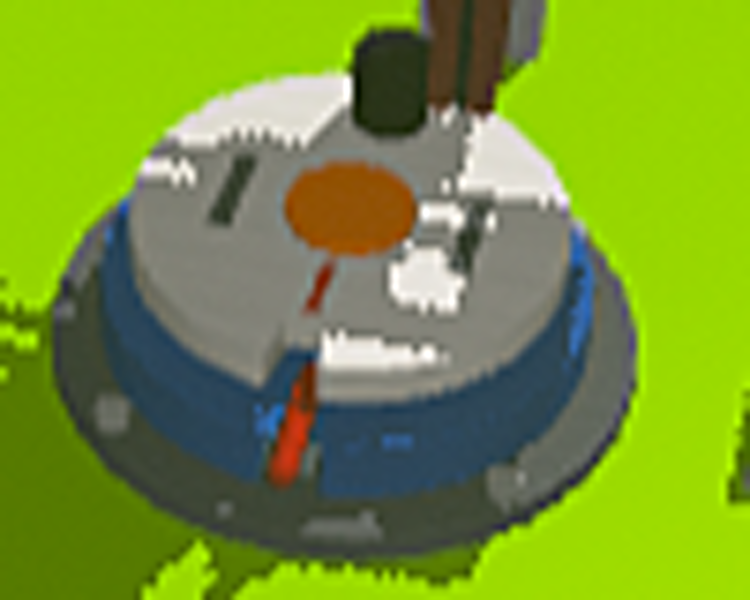

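{"api": "jog_arm", "payload": {"commands": [[-1,[0.016,-0.031,0],[0,0,-0.09]],[-1,[0,0,0],[0,0,0]],[-1,[0,0,0],[0,0,0]]]}}

```text
t: 7.15
ee_pos: [496.3, 132.8, 64.7]
orientation: [-0.789, -3.041, 0.0]
ft_force: [0.4, -0.0, -1.0]
width: 0.3
grasp_force: 0.1
```

```bash
python3 g.py; python3 a.py; python3 - <<'E'
from h import *
d=cam('scene');cv2.imwrite('pics/c6.png',cv2.resize(d['image'][205:285,320:420],None,fx=7.5,fy=7.5,interpolation=cv2.INTER_CUBIC))
E
```

```text
7.15 [496.3 132.8  64.7] yaw x 150.9 q6 -0.82 w 0.3264717854495089 [ 0.4 -0.  -1. ]
tool coords r,-tang [42.2 24. ]
50.5 9 mean [ 26.1 -18.2] ang -34.82 22.0 41.0
36 33 mean [ 63.7 -42.7] ang -33.85 65.0 89.0
54.5 158 mean [ 2. -2.] ang -43.89 1.0 20.0
```

View pics/c6.png

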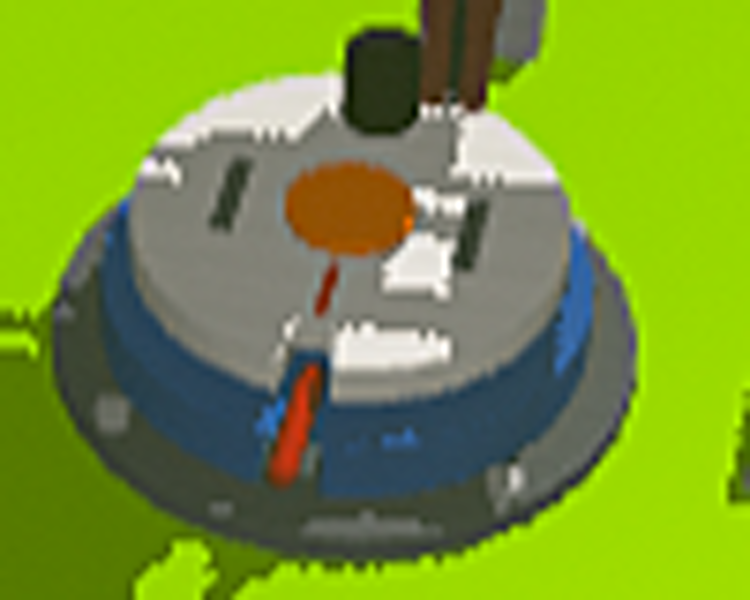

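Line at -33.9°, pin at -33.4°: aligned within the ±3° play, with the pin in the middle of the notch mouth. Next I back off, lift, and go over the pad.

{"api": "jog_arm", "payload": {"commands": [[-1,[0,0.03,0],[0,0,0]],[-1,[0,0.02,0],[0,0,0]],[-1,[0,0,-0.2],[0,0,0]],[-1,[0,0,-0.2],[0,0,0]],[-1,[-0.22,-0.15,0],[0,0,0]],[-1,[-0.2,-0.14,0],[0,0,0]],[-1,[0,0,0.15],[0,0,0]],[-1,[0,0,0.15],[0,0,0]],[-1,[0,0,0],[0,0,0]],[-1,[0,0,0],[0,0,0]]]}}

```text
t: 8.25
ee_pos: [521.1, 91.5, 74.6]
orientation: [-0.784, -3.041, 0.001]
ft_force: [-0.3, 0.2, -0.2]
width: 0.6
grasp_force: 0.0
```

```bash
python3 g.py 521.5 91.3 60; python3 a.py
```

```text
8.25 [521.1  91.5  74.6] yaw x 151.1 q6 -0.91 w 0.6359549852578855 [-0.3  0.2 -0.2]
tool shift /100 [-0.005  0.     0.146]
tool coords r,-tang [ 0.5 -0. ]
50.5 11 mean [ 19.3 -14.6] ang -37.18 20.0 41.0
36 22 mean [ 61.4 -41.6] ang -34.09 65.0 89.0
54.5 159 mean [ 2.1 -1.9] ang -41.34 1.0 20.0
```

{"api": "jog_arm", "payload": {"commands": [[-1,[0,0,0.1],[0,0,0]],[-1,[0,0,0.05],[0,0,0]],[-1,[0,0,0.03],[0,0,0]],[-1,[0,0,0.03],[0,0,0]],[-1,[0,0,0],[0,0,0]]]}}

```text
t: 8.8
ee_pos: [521.1, 91.4, 53.4]
orientation: [-0.784, -3.042, 0.0]
ft_force: [-0.1, 0.3, -0.0]
width: 0.4
grasp_force: 0.0
```

{"api": "jog_arm", "payload": {"commands": [[-1,[0,0,0.03],[0,0,0]],[-1,[0,0,0.02],[0,0,0]],[-1,[0,0,0.01],[0,0,0]],[-1,[0,0,0],[0,0,0]]]}}

```text
t: 9.2
ee_pos: [521.3, 91.5, 47.8]
orientation: [0.784, 3.042, 0.0]
ft_force: [-1.3, -0.3, 3.1]
width: 0.5
grasp_force: 1.5
```

{"api": "jog_arm", "payload": {"commands": [[-1,[0,0,0.01],[0,0,0]],[-1,[0,0,0.01],[0,0,0]],[-1,[0,0,0],[0,0,0]]]}}

```text
t: 9.5
ee_pos: [521.5, 91.5, 47.4]
orientation: [0.784, 3.042, 0.0]
ft_force: [-6.9, -0.3, 22.6]
width: 0.6
grasp_force: 11.5
```

{"api": "jog_arm", "payload": {"commands": [[-1,[0,0,-0.03],[0,0,0]],[-1,[0,0,-0.2],[0,0,0]],[-1,[0,0,-0.4],[0,0,0]],[-1,[0,0,-0.4],[0,0,0]],[-1,[0,0,-0.4],[0,0,0]],[-1,[0,0,0],[0,0,0]],[-1,[0,0,0],[0,0,0]]]}}

```text
t: 10.2
ee_pos: [521.6, 91.5, 189.3]
orientation: [0.783, 3.04, 0.001]
ft_force: [0.3, -0.1, -1.4]
width: 0.4
grasp_force: 0.0
```

```bash
python3 g.py; python3 a.py 43.5; python3 - <<'E'
from h import *
d=cam('scene');cv2.imwrite('pics/c7.png',cv2.resize(d['image'][180:300,290:450],None,fx=5,fy=5,interpolation=cv2.INTER_CUBIC))
C=np.array([521.5,91.3]);v,u=np.mgrid[205:285,320:420]
P=np.array([w(d,a,b) for a,b in zip(u.ravel(),v.ravel())]);r=np.hypot(*(P[:,:2]-C).T)
for lo,hi in((24,34),(44,56),(0,12)):
    for sx in (-1,1):
        s=(r>lo)&(r<hi)&(P[:,2]>36)&(P[:,2]<58)&((P[:,0]-C[0])*sx>0);print(lo,sx,np.median(P[s,2]))
E
```

```text
10.2 [521.6  91.5 189.3] yaw x 151.1 q6 -0.92 w 0.41055772337143925 [ 0.3 -0.1 -1.4]
tool coords r,-tang [-0.   0.2]
43.5 6 mean [10.1 -8.6] ang -40.61 20.0 36.0
36 32 mean [ 63.4 -42.2] ang -33.64 65.0 88.0
47.5 161 mean [ 1.9 -1.6] ang -40.87 1.0 20.0
24 -1 43.972839161652416
24 1 43.587056875772646
44 -1 43.791744147288114
44 1 43.67221372379527
0 -1 47.98789758559019
0 1 47.649152478154235
```

View pics/c7.png

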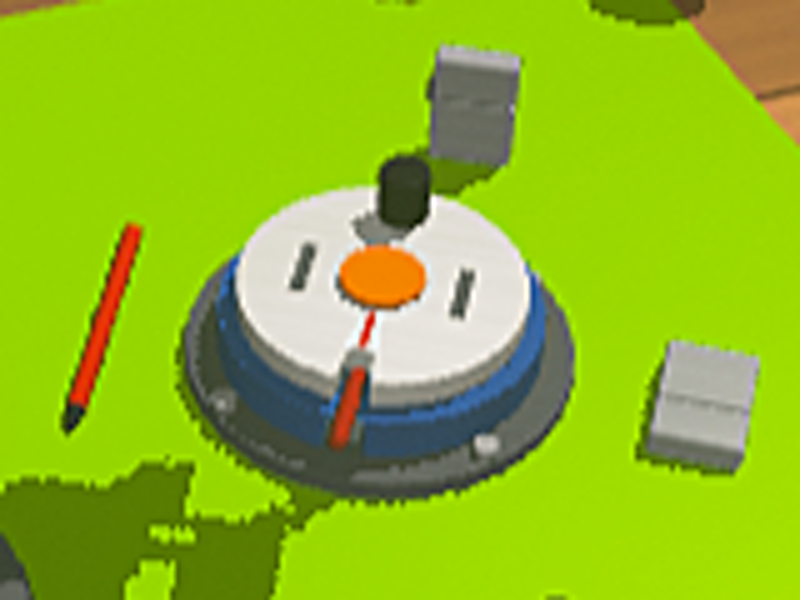

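The plate top is now at 43.6 mm (43.5 expected) and the pad at 47.7 mm (47.5 expected). In the crop the pin sits in the notch at (350,390), the neighbouring items are where they were, and the hand is clear.

```bash
python3 -c "
from workcell import *
print(close_job())"
```

```text
the job is handed in; nothing more can be done
None
```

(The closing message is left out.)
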